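# Load the inspection stage and close its lapping leaves

### The arm

A 6-joint arm with a two-finger parallel gripper is mounted at the origin on the work surface. World frame = base frame: x ahead of the robot, y to its left, z up, the work surface at z = 0. Lengths are in mm, angles in rad, forces in N, time in s.
With the tool pointing down it reaches from about 350 to 975 mm from the base axis. Payload 17.4 kg.
Tool frame: the origin (TCP) lies at the very end of the fingers, on their centre line; the grasp point (between the pads) lies 19 mm behind it (r.pinch_z is the distance from the TCP to the grasp point, in mm); z points along the fingers, y is the line along which they close (so a half turn about z gives the same grasp; the last joint's range is limited). The gripper opens to 85 mm and grips with 20 to 120 N. Pads are 22 mm wide; open, the fingers measure 114 mm over their backs; the gripper's body (76 mm by 85 mm) begins 54 mm behind the grasp point. The pads swing forward as they close: fully open they stand 13 mm farther back than shut.
Start: joints at [1.157, 0.116, 1.442, -0, 1.584, -0.038], TCP at [247.745, 627.897, 231.303] pointing down, gripper open.
Joint ranges: [-2.83, 2.83], [-0.83, 2.19], [0.07, 2.5], [-1.14, 4.28], [0.01, 3], [-2.97, 2.97]. Speed limits (rad/s): [1.89, 1.89, 2.22, 3.14, 3.14, 3.14].

### API

Orientations are given as a unit quaternion [w, x, y, z].
In Python, from station import r gives the robot as it stands. The module is installed in compiled form; this text tells all that it offers.
- The arm moves only by the shell command python3 -m handwheel 'ROWS' [OPENING] [FORCE]. ROWS is a JSON object of lists of equal length, an entry for each row: "linear": the shift along the tool's x, y, z each as a share of 0.5 m, from -1 to 1, a list of three; "turn": the turn, a rotation vector about the tool's x, y, z each as a share of pi/4 rad, from -1 to 1, a list of three. In form: {"linear": [[tx, ty, tz], ...], "turn": [[wx, wy, wz], ...]}. A call has 1 to 12 rows; each row is the pose to reach, as a shift and turn from the pose commanded when the call began, along the tool's axes at that moment; what a row does not reach only later rows make up. A row lasts 1/10 s, in which the tool goes at most 50 mm and 8.59 degrees, less where a joint would pass 70% of its speed; a pose out of reach is approached as far as the arm can. A call with a number of a shift or a turn outside -1 to 1 is refused whole. A call with a gripper value outside its range is refused whole. OPENING is the closure, from 0 (fully open) to 1 (shut), set as the call begins (- or left out, the last holds). The fingers move at their own pace and stop on an object; FORCE is the grip in N (left out, the last holds). Time passes only in rows, so rows that repeat a pose let the fingers close. It gives the time, the measured TCP pose, the force, the opening and the grip force at its end, in the units of the state.
- r.read_state(): the state, without advancing time (a new reading comes with each control period).
- r.grab_frame(name): name is "side" or "top" or "wrist"; returns a dict with "image" (384x512x3 uint8, blue, green, red), "fovy" (degrees; the focal length in pixels is half the picture's height over the tangent of half this angle, whatever the lens; pixels are square), "cx", "cy" (the principal point, pixels), "world_from_camera" (4x4, takes a point from camera to world coordinates). Camera axes: x right, y up, looking along -z (the intrinsics and any distortion apply to the point x, -y, -z); pixel columns grow to the right and rows downward; lengths in mm; the calibration is good to about 2 mm. A picture is of the moment at which its call begins. There is no depth.
- r.hand_in(): hands the job in; it is judged then, once.
The state is a dict: "time": time; "qpos": joint angles; "dq": joint speeds; "joint_efforts": joint torques, N m; "eef_pos": TCP position; "eef_rot": TCP orientation; "contact_force": force on the tool from outside, world axes, zero at the start; "wrist_torque": the same for the moment, N m; "grip_width": finger opening in mm; "grasp_force": force on a finger pad.
Only numpy, scipy, OpenCV 4.12 (cv2) and the standard library are available. Lean on these libraries where they do the work, as an engineer would, in place of code of your own. Each camera call takes 0.05 s, during which the arm holds its last target. There are 200 camera calls.

### The job

Draw the empty carrier out along its rail until it clicks home at the loading station, lay every sample block that is there flat in a bay of its own, then slide the loaded carrier in until it clicks home at the viewing station under the microscope. Then close the screen: swing the white rebated leaf fully shut first, and the blue flanged leaf fully shut last, so that its flange laps over the other's edge. Do not knock the microscope, and leave the oil bottle, the white pot and the blue slide box where they are.

Things in the scene. Friction and masses are not known exactly. Their poses are not given: they have to be found in the camera images.
- station: fixed inspection station. Origin on the bench midway between the two hinges; x from the flanged leaf's hinge to the rebated leaf's, +y out along the rail to the loading end, z up. Aluminium rail 70 mm wide, 18 mm high, y = -185 to 305 mm. An open-topped white screen 179 mm wide, 115 mm high, stands at y = -198 to 0; two leaves close its doorway at y = 0
- microscope: fixed white and black microscope over the back of the screen (same origin and axes as the station): nosepiece from 225 mm up, nearest edge at y = -121 mm; arm and column behind that, 363 mm tall (eyepiece tube a little more)
- carrier (a joint): slide of the black carrier along the station's y, m: 0 = viewing station (inside the screen), 0.28 = loading station (outside); travel -0.012 to 0.292. A sprung plunger clicks into a notch at each station: it draws the carrier in from about 5 mm away and takes about 5 N to enter or leave; elsewhere it slides with about 1 N and stays where left. Starts at 0.02 to 0.10
- carrier_floor (a point): middle of the carrier's tray, on its floor, 32 mm above the bench. Axes as the station's. The tray is 124 x 124 mm outside with 8 mm high walls above the floor and a cross of walls making 2 x 2 bays
- carrier_tab (a point): top centre, 86 mm above the bench, of the carrier's orange upright grip tab: 12 mm thick along x, 16 mm along y, free for its upper 46 mm; it stands 78.5 mm in +y of the tray's middle, behind the tray wall. Axes as the station's. Grip it across x from above to slide the carrier
- bay0 (a point): centre of the floor of one of the carrier's four bays (56 x 56 mm inside, walls 4 mm thick and 8 mm high above this floor); axes as carrier_floor; bay centres 62 mm apart
- bay1 (a point): centre of the floor of one of the carrier's four bays (56 x 56 mm inside, walls 4 mm thick and 8 mm high above this floor); axes as carrier_floor; bay centres 62 mm apart
- bay2 (a point): centre of the floor of one of the carrier's four bays (56 x 56 mm inside, walls 4 mm thick and 8 mm high above this floor); axes as carrier_floor; bay centres 62 mm apart
- bay3 (a point): centre of the floor of one of the carrier's four bays (56 x 56 mm inside, walls 4 mm thick and 8 mm high above this floor); axes as carrier_floor; bay centres 62 mm apart
- block0_mid (a point): centre of the red sample block: 34 x 34 mm square, 18 mm tall, 35 g, a small pale label square with a dark dot on top; its z axis is the 18 mm direction, x and y square to its sides. Starts flat on the bench on a thin paper strip, neighbours about 76 mm apart. Absent in some runs
- block1_mid (a point): centre of the yellow sample block: 34 x 34 mm square, 18 mm tall, 35 g, a small pale label square with a dark dot on top; its z axis is the 18 mm direction, x and y square to its sides. Starts flat on the bench on a thin paper strip, neighbours about 76 mm apart. Absent in some runs
- block2_mid (a point): centre of the green sample block: 34 x 34 mm square, 18 mm tall, 35 g, a small pale label square with a dark dot on top; its z axis is the 18 mm direction, x and y square to its sides. Starts flat on the bench on a thin paper strip, neighbours about 76 mm apart. Absent in some runs
- block3_mid (a point): centre of the blue sample block: 34 x 34 mm square, 18 mm tall, 35 g, a small pale label square with a dark dot on top; its z axis is the 18 mm direction, x and y square to its sides. Starts flat on the bench on a thin paper strip, neighbours about 76 mm apart. Absent in some runs
- rebated (a joint): white rebated leaf, rad: 0 = fully shut, grows to 1.95 as it swings out to the station's +y; starts at 1.5 to 1.75. Hinged on the +x side; 76.5 mm wide, 15 thick, 32 to 115 mm above the bench; a dark step 12 mm wide along its free edge is set back for the other's flange. Stays where left (1 N at the knob). Cannot shut fully if the flanged leaf is shut already
- flanged (a joint): blue flanged leaf, rad: 0 = fully shut, grows to 1.95 as it swings out to the station's +y; starts at 1.5 to 1.75. Hinged on the -x side; 89.5 mm wide with its flange, 15 thick, 32 to 115 mm above the bench; its steel-faced flange reaches 11.5 mm past the meeting line over the other leaf's step. Stays where left (1 N at the knob)
- rebated_knob (a point): top centre of the round black knob (12 mm diameter, 25 mm tall, upright) standing on the rebated leaf's top edge, 140 mm above the bench and 50 mm from the hinge line
- flanged_knob (a point): top centre of the round steel knob (12 mm diameter, 25 mm tall, upright) standing on the flanged leaf's top edge, 140 mm above the bench and 60 mm from the hinge line
- rebated_hinge (a point): vertical hinge axis of the rebated leaf, at its top edge, 115 mm above the bench; seen from above the leaf shuts anticlockwise
- flanged_hinge (a point): vertical hinge axis of the flanged leaf, at its top edge, 115 mm above the bench; seen from above the leaf shuts clockwise
- oil_bottle: bystander: loose amber bottle with black cap, 34 mm diameter, 75 mm tall, origin under its base
- pot: bystander: loose white ceramic pot, 60 mm diameter, 60 mm tall, origin under its base
- slide_box: bystander: loose blue slide box 85 x 160 x 32 mm, origin under its centre

How it is judged (in metres and radians):
On the way, in this order (a step that is already met when the one before it is completed fails the run):
1. the empty carrier is drawn out to the loading station, within 4 mm (value of joint carrier between 0.276 and 0.284 m), for 0.2 s.
2. at the loading station every block lies flat in a bay (all of step 1 and (horizontal distance between block0_mid and bay0 below 0.018 m or horizontal distance between block0_mid and bay1 below 0.018 m or horizontal distance between block0_mid and bay2 below 0.018 m or horizontal distance between block0_mid and bay3 below 0.018 m) and z of block0_mid in the frame of carrier_floor between 0.004 and 0.013 m and (horizontal distance between block1_mid and bay0 below 0.018 m or horizontal distance between block1_mid and bay1 below 0.018 m or horizontal distance between block1_mid and bay2 below 0.018 m or horizontal distance between block1_mid and bay3 below 0.018 m) and z of block1_mid in the frame of carrier_floor between 0.004 and 0.013 m and (horizontal distance between block2_mid and bay0 below 0.018 m or horizontal distance between block2_mid and bay1 below 0.018 m or horizontal distance between block2_mid and bay2 below 0.018 m or horizontal distance between block2_mid and bay3 below 0.018 m) and z of block2_mid in the frame of carrier_floor between 0.004 and 0.013 m and (horizontal distance between block3_mid and bay0 below 0.018 m or horizontal distance between block3_mid and bay1 below 0.018 m or horizontal distance between block3_mid and bay2 below 0.018 m or horizontal distance between block3_mid and bay3 below 0.018 m) and z of block3_mid in the frame of carrier_floor between 0.004 and 0.013 m), for 0.2 s.
3. the loaded carrier is home at the viewing station, within 4 mm (value of joint carrier between -0.004 and 0.004 m and (horizontal distance between block0_mid and bay0 below 0.018 m or horizontal distance between block0_mid and bay1 below 0.018 m or horizontal distance between block0_mid and bay2 below 0.018 m or horizontal distance between block0_mid and bay3 below 0.018 m) and z of block0_mid in the frame of carrier_floor between 0.004 and 0.013 m and (horizontal distance between block1_mid and bay0 below 0.018 m or horizontal distance between block1_mid and bay1 below 0.018 m or horizontal distance between block1_mid and bay2 below 0.018 m or horizontal distance between block1_mid and bay3 below 0.018 m) and z of block1_mid in the frame of carrier_floor between 0.004 and 0.013 m and (horizontal distance between block2_mid and bay0 below 0.018 m or horizontal distance between block2_mid and bay1 below 0.018 m or horizontal distance between block2_mid and bay2 below 0.018 m or horizontal distance between block2_mid and bay3 below 0.018 m) and z of block2_mid in the frame of carrier_floor between 0.004 and 0.013 m and (horizontal distance between block3_mid and bay0 below 0.018 m or horizontal distance between block3_mid and bay1 below 0.018 m or horizontal distance between block3_mid and bay2 below 0.018 m or horizontal distance between block3_mid and bay3 below 0.018 m) and z of block3_mid in the frame of carrier_floor between 0.004 and 0.013 m), for 0.2 s.
4. the rebated leaf is shut while the flanged leaf still stands open (value of joint rebated below 0.04 rad and value of joint flanged above 0.3 rad), for 0.2 s.
5. the flanged leaf is shut over it (value of joint each of rebated, flanged below 0.04 rad), for 0.2 s.
At the end, for the whole second after the job is handed in: The carrier is within 4 mm of the viewing station, every block present lies flat on the floor of a bay (centre within 18 mm of the bay's centre, no more than 13 mm above its floor), and both leaves are shut to within 0.04 rad, the flanged one last; nothing is being touched (all of step 3 and all of step 5).
It fails at once if the oil bottle is shifted by more than 30 mm (distance of oil_bottle from where it was at the start of the episode above 0.03 m).
It fails at once if the white pot is shifted by more than 30 mm (distance of pot from where it was at the start of the episode above 0.03 m).
It fails at once if the blue slide box is shifted by more than 30 mm (distance of slide_box from where it was at the start of the episode above 0.03 m).
It fails at once if the microscope is knocked (more than 10 N) (contact force between anything else and microscope above 10 N).
Of block0, block1, block2, block3 only 2 to 4 are there at a start; the rules pass over those that are not, and their reading is None.
At some moment in a run one of block0, block1, block2, block3 may be knocked a few centimetres aside while the robot is not near it.
Once in a run the grip may slacken for a moment while it holds something.
It also fails if it takes over 208 s, if anything falls off the work surface, if the arm or the gripper's body presses on something with over 40 N, if the wrist force passes 120 N, or if a joint passes its speed limit or range.

## Working session

There is one attempt and no reset: what is moved stays moved. The work goes in short steps, Python scripts to look and compute and a shell command to move; the robot and the scene stay as the last step left them, time stands still between calls to the robot, and variables do not carry over. Pictures are saved under pics/ and viewed, at most 14 in all, crops included, and the job is handed in when it is done.

```bash
mkdir -p pics; cat > h.py <<'E'
import numpy as np, cv2
from station import r
def grab(n,save=None):
    f=r.grab_frame(n)
    if save: cv2.imwrite('pics/'+save+'.png',f['image'])
    return f
def K(f):
    h=f['image'].shape[0]; return h/2/np.tan(np.radians(f['fovy'])/2)
def ray(f,u,v):
    k=K(f); d=np.array([(u-f['cx'])/k,-(v-f['cy'])/k,-1.0]); T=np.array(f['world_from_camera'])
    return T[:3,3],T[:3,:3]@d
def onz(f,u,v,z):
    o,d=ray(f,u,v); return o+d*(z-o[2])/d[2]
def proj(f,p):
    T=np.array(f['world_from_camera']); c=T[:3,:3].T@(np.array(p)-T[:3,3]); k=K(f)
    return f['cx']+k*c[0]/-c[2], f['cy']-k*c[1]/-c[2]
def tri(f1,p1,f2,p2):
    A=[];b=[]
    for f,p in((f1,p1),(f2,p2)):
        o,d=ray(f,*p); d=d/np.linalg.norm(d); P=np.eye(3)-np.outer(d,d); A.append(P);b.append(P@o)
    return np.linalg.lstsq(np.vstack(A),np.hstack(b),rcond=None)[0]
E
python3 - <<'E'
from h import *
a=[]
for n in('side','top','wrist'):
    f=grab(n,n+'0'); print({k:f[k] for k in f if k!='image'})
    a.append(f['image'])
s=r.read_state(); print(s)
E
```

```text
{'fovy': 43.78115917065631, 'cx': 258.78108781081545, 'cy': 191.1513144092094, 'world_from_camera': array([[-9.90700462e-01,  1.04424350e-01, -8.72247075e-02,
         4.60779872e+02],
       [-1.35101707e-01, -6.78992980e-01,  7.21606583e-01,
         8.66897077e+02],
       [ 1.61283346e-02,  7.26680183e-01,  6.86786567e-01,
         9.38170784e+02],
       [ 0.00000000e+00,  0.00000000e+00,  0.00000000e+00,
         1.00000000e+00]])}
{'fovy': 48.24338082497732, 'cx': 254.44215748874888, 'cy': 198.5157728934921, 'world_from_camera': array([[ 1.98163315e-02,  9.83472585e-01, -1.79969410e-01,
         3.44221665e+02],
       [-9.99600210e-01,  2.31196651e-02,  1.62758081e-02,
        -2.65034265e+01],
       [ 2.01676436e-02,  1.79574933e-01,  9.83537549e-01,
         1.30491450e+03],
       [ 0.00000000e+00,  0.00000000e+00,  0.00000000e+00,
         1.00000000e+00]])}
{'fovy': 69.3235389762052, 'cx': 254.8307140612472, 'cy': 189.7681732944761, 'world_from_camera': array([[ 3.67109193e-01, -8.94721599e-01, -2.54370006e-01,
         1.84450665e+02],
       [ 9.30177848e-01,  3.53145
[... 255 characters left out ...]
1.15720607e+00,  1.16386896e-01,  1.44211592e+00,  1.40773211e-05,
        1.58397725e+00, -3.77839506e-02]), 'dq': array([ 1.07651414e-03, -1.94418739e-03, -1.68576153e-03,  4.87807243e-04,
        1.49554056e-05,  7.61139364e-04]), 'joint_efforts': array([ 7.92262672e-04, -7.32510567e+01, -6.32848763e+01,  1.05157953e-04,
        4.94995606e-03, -6.10118991e-05]), 'eef_pos': array([247.67890109, 627.76805528, 230.72172025]), 'eef_rot': array([-1.06150818e-04,  1.86799262e-01,  9.82398004e-01, -4.30880722e-04]), 'contact_force': array([-0.39641356,  0.21399434,  0.0783739 ]), 'wrist_torque': array([-0.01262759, -0.00591156, -0.00739805]), 'grasp_force': 0.0, 'grip_width': 85.29886005160847}
```

View pics/top0.png

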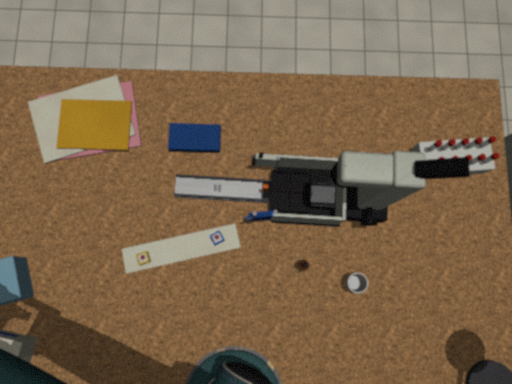

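View pics/side0.png

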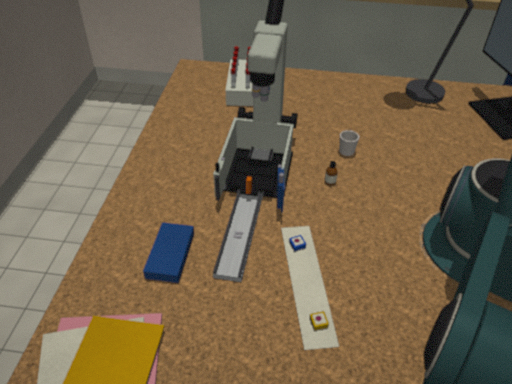

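View pics/wrist0.png

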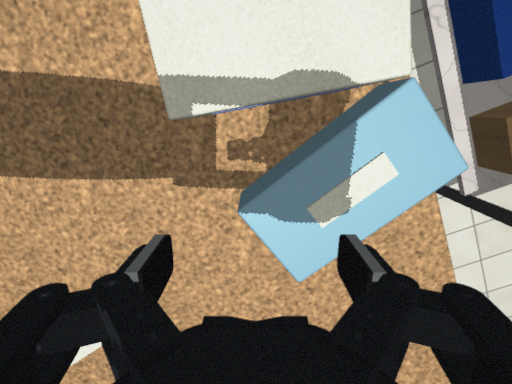

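Top view: rail from (176,188) to (270,190), tab about (267,188), blue block (217,238), yellow block (143,258); flanged leaf at (258,216), rebated leaf at (265,160). Side view: the same, tab (249,183). Only two blocks are visible. The wrist view shows bench clutter only. I'll enlarge next.

```bash
python3 - <<'E'
from h import *
t=grab('top');s=grab('side')
a=cv2.resize(t['image'][140:230,165:365],None,fx=4,fy=4,interpolation=cv2.INTER_CUBIC)
cv2.imwrite('pics/topc.png',a)
b=cv2.resize(s['image'][110:230,195:310],None,fx=5,fy=5,interpolation=cv2.INTER_CUBIC)
cv2.imwrite('pics/sidec.png',b)
def blobs(f,name,lo,hi,roi):
    x0,y0,x1,y1=roi
    m=cv2.inRange(cv2.cvtColor(f['image'],cv2.COLOR_BGR2HSV),lo,hi)
    k=np.zeros_like(m);k[y0:y1,x0:x1]=m[y0:y1,x0:x1]
    n,l,st,c=cv2.connectedComponentsWithStats(k)
    out=[(np.round(c[i],1),st[i].tolist()) for i in range(1,n) if st[i,4]>8]; print(name,out)
blobs(t,'top orange',(3,120,80),(14,255,255),(240,150,320,230))
blobs(s,'side orange',(3,120,80),(14,255,255),(220,150,290,230))
for nm,lo,hi in(('yellow',(20,130,100),(35,255,255)),('blue',(105,120,60),(130,255,255)),('green',(45,80,50),(85,255,255)),('red',(172,100,60),(180,255,255))):
    blobs(t,'top '+nm,lo,hi,(110,210,245,280)); blobs(s,'side '+nm,lo,hi,(270,215,345,360))
E
```

```text
top orange [(array([265.3, 186. ]), [263, 184, 6, 5, 28])]
side orange [(array([248.1, 184.2]), [246, 176, 6, 18, 90])]
top yellow [(array([146.5, 258.1]), [142, 252, 8, 12, 20])]
side yellow [(array([318.6, 321. ]), [310, 312, 19, 16, 85])]
top blue []
side blue [(array([297. , 245.4]), [290, 239, 16, 11, 63])]
top green []
side green []
top red []
side red []
```

View pics/topc.png

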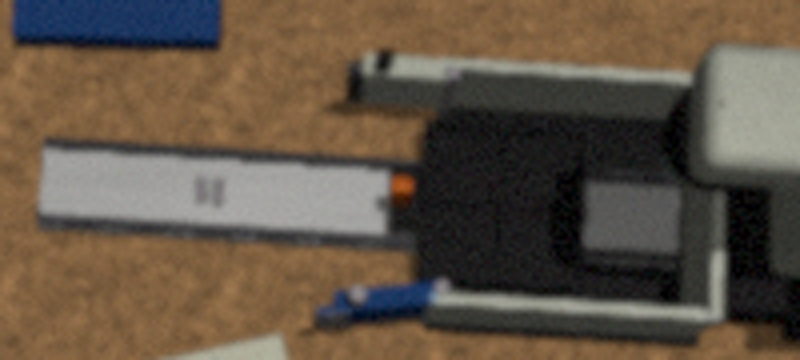

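View pics/sidec.png

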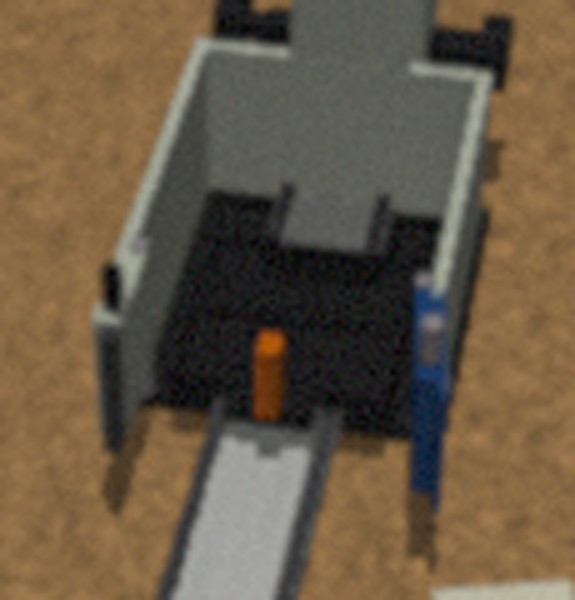

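The crops show rail light edges (45,143)–(390,167) and (38,215)–(390,236), tab top about (400,180), hinges about (453,72) and (440,287), black knob (383,60) and steel knob (357,295); side crop shows tab top (271,338), black knob (111,270), steel knob (433,322).

```bash
python3 - <<'E'
from h import *
t=grab('top');s=grab('side')
T=lambda x,y:((x+.5)/4-.5+165,(y+.5)/4-.5+140)
S=lambda x,y:((x+.5)/5-.5+195,(y+.5)/5-.5+110)
print('tab',tri(t,T(399,180),s,S(271,338)),onz(t,*T(399,180),86),onz(s,*S(271,338),86))
print('hingeR',tri(t,T(453,72),s,S(140,245)),'hingeF',tri(t,T(440,287),s,S(424,280)))
print('knobR',tri(t,T(383,60),s,S(111,270)),'knobF',tri(t,T(357,295),s,S(433,322)))
for a,b in(((45,143),(390,167)),((38,215),(390,236))):
    p,q=onz(t,*T(*a),18),onz(t,*T(*b),18); d=p-q; print('rail',p,q,np.degrees(np.arctan2(-d[0],d[1])))
for n,tp,sp in(('blue',(217,238),(297.3,242)),('yel',(143.5,258),(318.6,319))):
    print(n,tri(t,tp,s,sp),onz(t,*tp,18),onz(s,*sp,18))
E
```

```text
tab [605.06250652 -74.42181623  90.26084083] [609.00644376 -74.75173647  86.        ] [602.78611688 -78.31136515  86.        ]
hingeR [ 681.20814441 -111.15725246  114.44548164] hingeF [ 525.38425129 -103.46180206  116.05830277]
knobR [683.91427055 -60.04678866 138.1942366 ] knobF [515.4121957  -45.02004404 138.36747606]
rail [646.24155205 194.83694614  18.        ] [633.82944961 -70.36160783  18.        ] -2.6796620223696803
rail [589.86891143 197.18620953  18.        ] [579.91593129 -71.25674361  18.        ] -2.123366076043357
blue [456.91740731  62.65500142   9.12346986] [456.84801144  61.97909196  18.        ] [456.25881343  70.4565278   18.        ]
yel [392.86342263 279.02925982  10.09488276] [392.9828816  277.11126638  18.        ] [393.02685572 284.09185336  18.        ]
```

```bash
cat >> h.py <<'E'
from scipy.spatial.transform import Rotation as R
def plan(p,yaw=None,start=None):
    """shares for the tool to reach p with tool y at heading yaw (deg), tool down; in n calls"""
    s=r.read_state(); q=s['eef_rot']; R0=R.from_quat([q[1],q[2],q[3],q[0]])
    p=np.array(p,float); l=R0.inv().apply(p-s['eef_pos'])/500
    w=np.zeros(3)
    if yaw is not None:
        a=np.radians(yaw); M=np.array([[-np.sin(a),np.cos(a),0],[np.cos(a),np.sin(a),0],[0,0,-1]]).T
        w=(R0.inv()*R.from_matrix(M)).as_rotvec()/(np.pi/4)
    print('lin',np.round(l,4).tolist(),'turn',np.round(w,4).tolist(),'from',np.round(s['eef_pos'],1),'t',round(s['time'],2))
E
python3 -c "
from h import *
plan((605,-40,235),-2.6)"
```

```text
lin [-1.1549, -0.9803, -0.0075] turn [-0.0003, 0.0002, 1.5793] from [247.7 627.9 231.2] t 0.35
```

```bash
python3 -m handwheel '{"linear":[[-0.58,-0.49,-0.01],[-0.58,-0.49,-0.01],[-0.58,-0.49,-0.01],[-0.58,-0.49,-0.01],[-0.58,-0.49,-0.01],[-0.58,-0.49,-0.01],[-0.58,-0.49,-0.01],[-0.58,-0.49,-0.01],[-0.58,-0.49,-0.01],[-0.58,-0.49,-0.01]],"turn":[[0,0,0.79],[0,0,0.79],[0,0,0.79],[0,0,0.79],[0,0,0.79],[0,0,0.79],[0,0,0.79],[0,0,0.79],[0,0,0.79],[0,0,0.79]]}' 0 40; python3 -c "
from h import *
plan((605,-40,235),-2.6)"
```

```text
time: 1.35
eef_pos: [427.8, 293.3, 236.5]
eef_rot: [-0.0, 0.478, 0.878, 0.0]
contact_force: [-0.2, 0.4, 0.3]
grip_width: 85.1
grasp_force: 0.0
lin [-0.7523, -0.0635, 0.0027] turn [0.0002, -0.0005, 0.7874] from [427.8 293.3 236.5] t 1.35
```

```bash
python3 -m handwheel '{"linear":[[-0.75,-0.065,0],[-0.75,-0.065,0],[-0.75,-0.065,0],[-0.75,-0.065,0],[-0.75,-0.065,0],[-0.75,-0.065,0],[-0.75,-0.065,0],[-0.75,-0.065,0],[-0.75,-0.065,0],[-0.75,-0.065,0]],"turn":[[0,0,0.79],[0,0,0.79],[0,0,0.79],[0,0,0.79],[0,0,0.79],[0,0,0.79],[0,0,0.79],[0,0,0.79],[0,0,0.79],[0,0,0.79]]}' ; python3 -c "
from h import *
plan((605,-40,235),-2.6)
f=grab('wrist','w1');print(f['world_from_camera'])
m=cv2.inRange(cv2.cvtColor(f['image'],cv2.COLOR_BGR2HSV),(3,120,80),(14,255,255))
n,l,st,c=cv2.connectedComponentsWithStats(m)
for i in range(1,n):
  if st[i,4]>40: print(c[i],st[i],onz(f,*c[i],86))
"
```

```text
time: 2.35
eef_pos: [604.3, -37.9, 235.8]
eef_rot: [-0.0, 0.723, 0.691, -0.0]
contact_force: [-0.4, 0.9, -0.9]
grip_width: 85.5
grasp_force: 0.0
lin [-0.004, 0.0016, 0.0017] turn [-0.0011, -0.0005, -0.0003] from [604.3 -37.9 235.8] t 2.35
[[ 9.98956710e-01  4.39757457e-02  1.23135846e-02  6.08606908e+02]
 [-4.56670750e-02  9.61400173e-01  2.71337846e-01  3.15727530e+01]
 [ 9.40017287e-05 -2.71617087e-01  9.62405397e-01  3.77859329e+02]
 [ 0.00000000e+00  0.00000000e+00  0.00000000e+00  1.00000000e+00]]
[257.21938776 204.43877551] [252 194  12  26 196] [606.74636784 -67.7166396   86.        ]
[ 93.26086957 280.52173913] [ 89 274  12  15  46] [ 405.52258978 -155.15693921   86.        ]
```

View pics/w1.png

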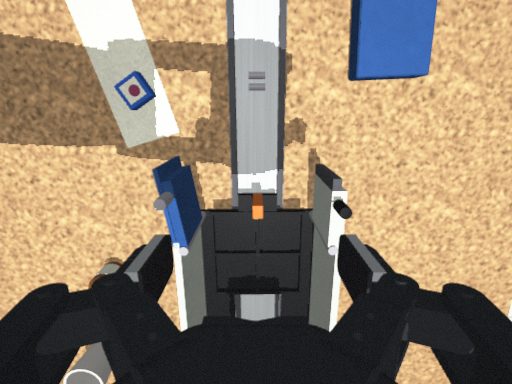

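Wrist view: tab (252–264, 194–220) with its top face near (258,213); hinge pins (184,251) and (333,250); steel knob top about (161,203), black knob (343,210); blue block (134,90).

```bash
python3 - <<'E'
from h import *
f=grab('wrist');t=grab('top')
T=lambda x,y:((x+.5)/4-.5+165,(y+.5)/4-.5+140)
print('tab',onz(f,258,212.5,86),tri(f,(258,212.5),t,T(399,180)))
for n,p,z in(('hF',(184,251),115),('hR',(333,250),115),('kF',(161,203),140),('kR',(343,210),140),('rail a',(233,0),18),('rail a2',(237.5,190),18),('rail b',(286,0),18),('rail b2',(282,190),18)): print(n,onz(f,*p,z).round(1))
print('kF',tri(f,(161,203),t,T(357,295)),'blue',tri(f,(134,90),t,(217,238)),onz(f,134,90,18))
plan((606,-76,52),-2.6)
E
```

```text
tab [607.08594145 -76.90688175  86.        ] [607.2783433  -74.35822754  93.16408573]
hF [ 527.8 -105.5  115. ]
hR [ 684.  -111.4  115. ]
kF [520.2 -43.7 140. ]
kR [684.7 -57.8 140. ]
rail a [589.3 154.1  18. ]
rail a2 [580.6 -68.8  18. ]
rail b [649.1 151.4  18. ]
rail b2 [640.5 -71.5  18. ]
kF [517.23224841 -45.59470968 132.65417153] blue [457.78696377  63.69506468   7.79908596] [461.94255355  63.81098915  18.        ]
lin [-0.0771, 0.0075, 0.3688] turn [0.0002, -0.0002, 0.0016] from [603.9 -37.3 236.4] t 2.5
```

```bash
python3 -m handwheel '{"linear":[[-0.08,0.01,0],[-0.08,0.01,0.1],[-0.08,0.01,0.2],[-0.08,0.01,0.28],[-0.08,0.01,0.33],[-0.08,0.01,0.36],[-0.08,0.01,0.36],[-0.08,0.01,0.36]],"turn":[[0,0,-0.005],[0,0,-0.005],[0,0,-0.005],[0,0,-0.005],[0,0,-0.005],[0,0,-0.005],[0,0,-0.005],[0,0,-0.005]]}' 0.5 40; python3 -c "
from h import *
plan((607,-76.5,54),-2.3); grab('wrist','w2')"
```

```text
time: 3.3
eef_pos: [607.9, -78.7, 57.8]
eef_rot: [0.001, 0.722, 0.692, 0.0]
contact_force: [0.1, 0.7, 1.4]
grip_width: 42.2
grasp_force: 0.0
lin [0.0043, -0.0019, 0.0076] turn [0.0019, 0.0002, -0.0016] from [607.9 -78.7  57.8] t 3.3
```

View pics/w2.png

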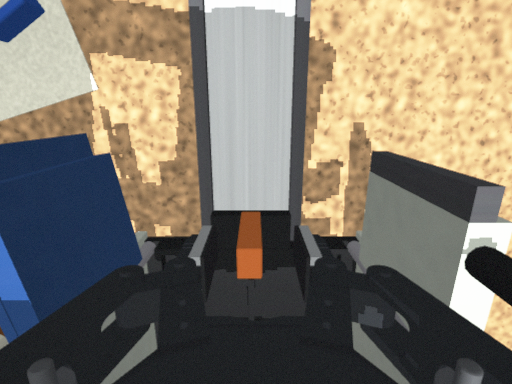

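The half-closed fingers straddle the orange tab (column 250, rows 212–277), well placed. I'll close and pull.

```bash
python3 -m handwheel '{"linear":[[0,0,0],[0,0,0],[0,0,0],[0,0,0],[0.05,0,0],[0.1,0,0],[0.16,0,0],[0.22,0,0],[0.28,0,0],[0.33,0,0],[0.35,0,0],[0.35,0,0]],"turn":[[0,0,0],[0,0,0],[0,0,0],[0,0,0],[0,0,0],[0,0,0],[0,0,0],[0,0,0],[0,0,0],[0,0,0],[0,0,0],[0,0,0]]}' 1 60
```

```text
time: 4.55
eef_pos: [612.3, 97.7, 57.7]
eef_rot: [-0.002, 0.721, 0.693, -0.002]
contact_force: [-34.1, 1.6, 24.0]
grip_width: 11.3
grasp_force: 60.3
```

```bash
python3 -m handwheel '{"linear":[[0.015,0,0],[0.03,0,0],[0.03,0,0]],"turn":[[0,0,0],[0,0,0],[0,0,0]]}'; python3 - <<'E'
from h import *
f=grab('wrist','w3');t=grab('top','top3')
print(r.read_state()['qpos'])
E
```

```text
time: 4.85
eef_pos: [612.9, 111.9, 57.7]
eef_rot: [-0.002, 0.721, 0.692, -0.002]
contact_force: [-33.4, 1.3, 23.2]
grip_width: 10.8
grasp_force: 60.2
[1.38431949e-01 1.07398952e-01 1.73918443e+00 1.43973110e-03
 1.30039294e+00 1.79344011e-01]
```

View pics/w3.png

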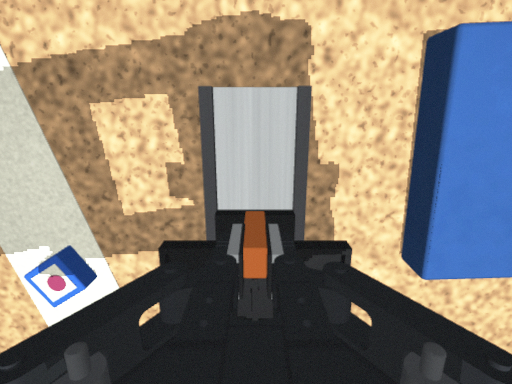

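The wrist view shows the tab held at (255,245) with about 120 px of rail left ahead. There is a side load, so I'll relieve it and step on.

```bash
python3 -m handwheel '{"linear":[[0.006,-0.002,-0.002],[0.012,-0.004,-0.002],[0.012,-0.004,-0.002],[0.012,-0.004,-0.002]],"turn":[[0,0,0],[0,0,0],[0,0,0],[0,0,0]]}'; python3 -m handwheel '{"linear":[[0.01,0,0],[0.01,0,0],[0.01,0,0]],"turn":[[0,0,0],[0,0,0],[0,0,0]]}';python3 -m handwheel '{"linear":[[0.01,0,0],[0.01,0,0],[0.01,0,0]],"turn":[[0,0,0],[0,0,0],[0,0,0]]}'
```

```text
time: 5.35
eef_pos: [612.9, 117.1, 57.9]
eef_rot: [-0.001, 0.722, 0.692, -0.0]
contact_force: [-8.3, 1.0, 4.0]
grip_width: 11.0
grasp_force: 59.4
time: 5.65
eef_pos: [613.1, 122.1, 57.9]
eef_rot: [-0.001, 0.722, 0.692, -0.0]
contact_force: [-9.6, 0.8, 4.1]
grip_width: 10.9
grasp_force: 59.5
time: 5.95
eef_pos: [613.3, 127.1, 57.8]
eef_rot: [-0.001, 0.722, 0.692, -0.0]
contact_force: [-9.5, 1.5, 4.5]
grip_width: 10.6
grasp_force: 59.5
```

```bash
for i in 1; do :; done; python3 -m handwheel '{"linear":[[0.01,0,0],[0.01,0,0],[0.01,0,0]],"turn":[[0,0,0],[0,0,0],[0,0,0]]}' | grep -E "pos|force: \["; python3 -m handwheel '{"linear":[[0.01,0,0],[0.01,0,0],[0.01,0,0]],"turn":[[0,0,0],[0,0,0],[0,0,0]]}'| grep -E "pos|force: \[";python3 -m handwheel '{"linear":[[0.006,0,0],[0.006,0,0],[0.006,0,0]],"turn":[[0,0,0],[0,0,0],[0,0,0]]}'| grep -E "pos|force: \["; python3 -m handwheel '{"linear":[[0.006,0,0],[0.006,0,0],[0.006,0,0]],"turn":[[0,0,0],[0,0,0],[0,0,0]]}'| grep -E "pos|force: \["
```

```text
eef_pos: [613.5, 131.9, 57.8]
contact_force: [-9.3, 0.3, 4.6]
eef_pos: [613.7, 137.2, 57.8]
contact_force: [-8.9, 2.5, 4.4]
eef_pos: [613.8, 140.7, 57.9]
contact_force: [-8.5, 7.4, 2.5]
eef_pos: [613.9, 143.1, 57.8]
contact_force: [-9.6, 0.3, 5.1]
```

```bash
python3 -m handwheel '{"linear":[[0,0,0],[0,0,0],[0,0,0],[0,0,-0.05],[0,0,-0.13],[0,0,-0.22],[0,0,-0.32],[0,0,-0.4],[0,0,-0.4]],"turn":[[0,0,0],[0,0,0],[0,0,0],[0,0,0],[0,0,0],[0,0,0],[0,0,0],[0,0,0],[0,0,0]]}' 0.4; python3 - <<'E'
from h import *
f=grab('wrist','w4')
m=cv2.inRange(cv2.cvtColor(f['image'],cv2.COLOR_BGR2HSV),(3,120,80),(14,255,255))
n,l,st,c=cv2.connectedComponentsWithStats(m)
for i in range(1,n):
  if st[i,4]>40: print(c[i],st[i],onz(f,*c[i],86))
E
```

```text
time: 8.05
eef_pos: [616.0, 143.0, 264.4]
eef_rot: [0.003, 0.722, 0.692, 0.004]
contact_force: [0.3, 0.5, 0.2]
grip_width: 51.2
grasp_force: 0.0
[251.70157068 168.2513089 ] [247 159  11  19 191] [615.49765949 148.77080041  86.        ]
[118.87919463 370.73825503] [111 365  18  13 149] [ 408.44895845 -142.49125679   86.        ]
```

View pics/w4.png

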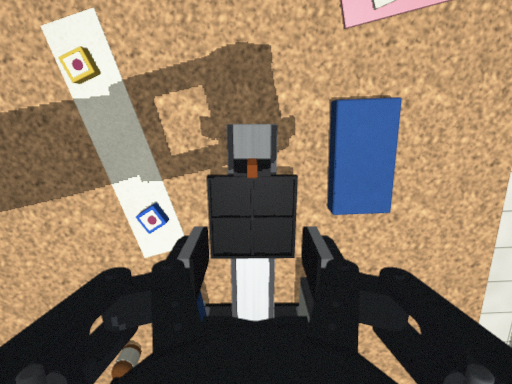

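The carrier sits at loading: tray outline (208,176)–(297,258) with its cross at about (252,216) and the tab at (252,168). Blue block dot is at (152,220), yellow at (78,64); no other blocks are on the strip.

```bash
cat >> h.py <<'E'
def blocks(f,roi=None,z=18):
    """saturated block-coloured blobs: outline polygon of body, dot centre"""
    im=f['image']; hsv=cv2.cvtColor(im,cv2.COLOR_BGR2HSV)
    dot=cv2.inRange(hsv,(155,60,40),(179,255,200))
    n,l,st,c=cv2.connectedComponentsWithStats(dot); out=[]
    for i in range(1,n):
        if st[i,4]>15:
            w=onz(f,*c[i],z); out.append((c[i],w)); print('dot',c[i].round(1),st[i,4],w.round(1))
            x,y=c[i].astype(int)
            # label: pale region around the dot
            pale=cv2.inRange(hsv,(0,0,110),(179,70,255)); pale|=dot
            n2,l2,s2,c2=cv2.connectedComponentsWithStats(pale); k=l2==l2[y,x]
            pts=np.argwhere(k)[:,::-1]
            W=np.array([onz(f,*p,z)[:2] for p in pts],np.float32)
            (cx,cy),(a,b),ang=cv2.minAreaRect(W); print('  label',round(cx,1),round(cy,1),'size',round(a,1),round(b,1),'ang',round(ang,1))
    return out
E
python3 - <<'E'
from h import *
f=grab('wrist'); t=grab('top'); s=grab('side')
blocks(f)
for n,p,z in(('c1',(208,176),40),('c2',(297,176),40),('c3',(296,258),40),('c4',(211,257),40),('cross',(252,216),40)): print(n,onz(f,*p,z).round(1))
g=cv2.cvtColor(f['image'],cv2.COLOR_BGR2GRAY)
cv2.imwrite('pics/tray.png',cv2.resize(cv2.convertScaleAbs(f['image'][150:270,195:310],alpha=2.5),None,fx=4,fy=4,interpolation=cv2.INTER_CUBIC))
E
```

```text
dot [346.7  15.3] 49 [738.3 321.1  18. ]
  label 792.7 321.2 size 28.0 120.4 ang 87.7
dot [76.9 63.6] 95 [397.3 280.6  18. ]
  label 395.4 280.9 size 24.1 24.0 ang 21.0
dot [151.9 220.4] 57 [462.1  63.6  18. ]
  label 459.9 63.6 size 24.7 24.4 ang 29.9
c1 [554.8 132.1  40. ]
c2 [673.9 126.9  40. ]
c3 [672.3   4.2  40. ]
c4 [548.6  11.5  40. ]
cross [611.   72.5  40. ]
```

View pics/tray.png

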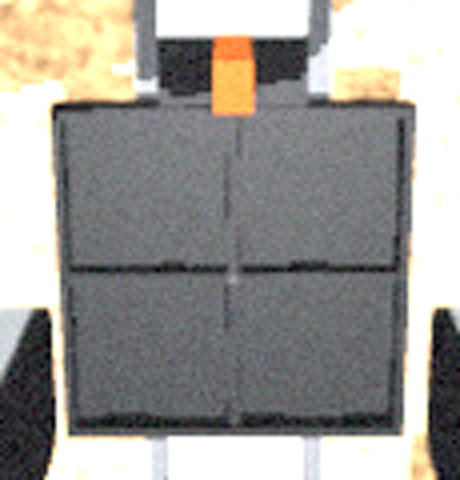

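```bash
python3 -c "
from h import *
plan((461,63.6,130),29.9)"
```

```text
lin [-0.1709, -0.2993, 0.2524] turn [-0.0021, -0.0001, -0.718] from [614.3 142.7 255.9] t 8.25
```

```bash
python3 -m handwheel '{"linear":[[-0.17,-0.3,0.05],[-0.17,-0.3,0.05],[-0.17,-0.3,0.1],[-0.17,-0.3,0.15],[-0.17,-0.3,0.2],[-0.17,-0.3,0.25],[-0.17,-0.3,0.25],[-0.17,-0.3,0.25]],"turn":[[0,0,-0.72],[0,0,-0.72],[0,0,-0.72],[0,0,-0.72],[0,0,-0.72],[0,0,-0.72],[0,0,-0.72],[0,0,-0.72]]}' 0; python3 -c "
from h import *
f=grab('wrist','w5'); blocks(f)
plan((461,63.6,10),29.9)"
```

```text
time: 9.05
eef_pos: [460.9, 64.2, 132.1]
eef_rot: [-0.001, 0.5, 0.866, -0.0]
contact_force: [-0.3, -0.2, 0.5]
grip_width: 85.3
grasp_force: 0.0
dot [253.8 187.6] 151 [461.8  63.3  18. ]
  label 459.3 63.4 size 24.0 23.7 ang 30.0
lin [-0.0007, -0.0013, 0.246] turn [-0.0, 0.0, 0.0021] from [461.4  64.2 133. ] t 9.1
```

```bash
python3 -m handwheel '{"linear":[[0,-0.001,0.08],[0,-0.001,0.16],[0,-0.001,0.22],[0,-0.001,0.252],[0,-0.001,0.252],[0,-0.001,0.252]],"turn":[[0,0,0],[0,0,0],[0,0,0],[0,0,0],[0,0,0],[0,0,0]]}' 0 40; python3 -m handwheel '{"linear":[[0,0,0],[0,0,0],[0,0,0],[0,0,0],[0,0,0],[0,0,0]],"turn":[[0,0,0],[0,0,0],[0,0,0],[0,0,0],[0,0,0],[0,0,0]]}' 1 40;  python3 -m handwheel '{"linear":[[0,0,-0.04],[0,0,-0.08],[0,0,-0.15],[0,0,-0.15]],"turn":[[0,0,0],[0,0,0],[0,0,0],[0,0,0]]}'; python3 - <<'E'
from h import *
f=grab('wrist','w6')
plan((580.3,38.7,85),-2.3)
E
```

```text
time: 9.7
eef_pos: [461.5, 64.0, 7.7]
eef_rot: [0.0, 0.5, 0.866, 0.0]
contact_force: [-0.2, 0.3, 1.1]
grip_width: 85.7
grasp_force: 0.0
time: 10.3
eef_pos: [461.1, 64.0, 7.1]
eef_rot: [0.0, 0.5, 0.866, 0.0]
contact_force: [-1.3, -0.4, 5.8]
grip_width: 32.6
grasp_force: 40.4
time: 10.7
eef_pos: [462.5, 64.1, 85.7]
eef_rot: [0.002, 0.5, 0.866, 0.002]
contact_force: [0.6, -0.0, -0.9]
grip_width: 32.8
grasp_force: 39.9
lin [-0.1624, 0.18, -0.0022] turn [0.0049, 0.0008, 0.7176] from [461.8  64.   83.4] t 10.75
```

View pics/w6.png

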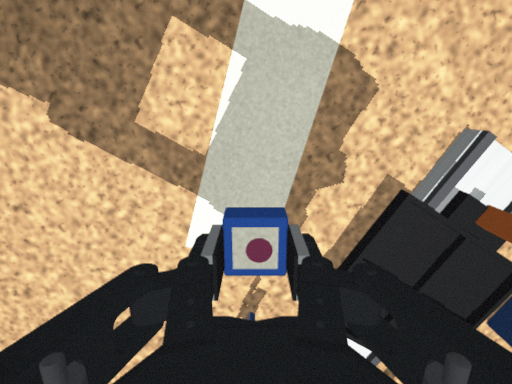

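The blue block is held squarely between the pads at (255,245); the dot is off-centre on its label, so the label centre is the better measure.

```bash
python3 -m handwheel '{"linear":[[-0.16,0.18,0],[-0.16,0.18,0],[-0.16,0.18,0],[-0.16,0.18,0],[-0.16,0.18,0],[-0.16,0.18,0],[-0.16,0.18,0]],"turn":[[0,0,0.72],[0,0,0.72],[0,0,0.72],[0,0,0.72],[0,0,0.72],[0,0,0.72],[0,0,0.72]]}'; python3 - <<'E'
from h import *
f=grab('wrist','w7')
cv2.imwrite('pics/w7b.png',cv2.convertScaleAbs(f['image'],alpha=2))
plan((580.3,38.7,42),-2.3)
E
```

```text
time: 11.45
eef_pos: [578.2, 39.8, 81.0]
eef_rot: [-0.0, 0.721, 0.693, -0.0]
contact_force: [0.3, 0.3, 0.2]
grip_width: 32.4
grasp_force: 40.0
lin [-0.0019, 0.0041, 0.0785] turn [0.0001, 0.0, 0.0007] from [578.3  39.8  81.3] t 11.5
```

View pics/w7b.png

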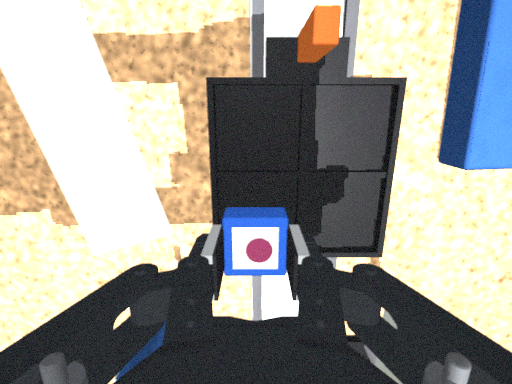

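View: tray corners (207,79), (405,80), (382,256), cross (299,171); held block at (255,242).

```bash
python3 - <<'E'
from h import *
f=grab('wrist')
for p in((207,79),(405,80),(382,256),(299,171),(386,171),(213,171),(302,83)): print(p,onz(f,*p,40).round(1))
w4=cv2  # second view from 8 s: cross (252.9,217.3)
E
```

```text
(207, 79) [553.5 129.7  40. ]
(405, 80) [675.6 124.2  40. ]
(382, 256) [671.7   3.3  40. ]
(299, 171) [610.4  69.5  40. ]
(386, 171) [668.9  67.2  40. ]
(213, 171) [552.6  71.8  40. ]
(302, 83) [612.1 125.   40. ]
```

```bash
python3 -m handwheel '{"linear":[[-0.002,0.003,0.03],[-0.002,0.003,0.06],[-0.002,0.003,0.075],[-0.002,0.003,0.078],[-0.002,0.003,0.078]],"turn":[[0,0,0],[0,0,0],[0,0,0],[0,0,0],[0,0,0]]}';  python3 -m handwheel '{"linear":[[0,0,0],[0,0,0],[0,0,0],[0,0,-0.06],[0,0,-0.12],[0,0,-0.2],[0,0,-0.25],[0,0,-0.25]],"turn":[[0,0,0],[0,0,0],[0,0,0],[0,0,0],[0,0,0],[0,0,0],[0,0,0],[0,0,0]]}' 0.4; python3 - <<'E'
from h import *
f=grab('wrist','w8'); blocks(f); blocks(f,z=50)
plan((395.5,280.5,130),21)
E
```

```text
time: 12.05
eef_pos: [579.9, 38.6, 41.8]
eef_rot: [-0.0, 0.722, 0.692, -0.0]
contact_force: [-0.3, 0.0, 0.1]
grip_width: 33.0
grasp_force: 40.0
time: 12.85
eef_pos: [581.5, 38.6, 171.9]
eef_rot: [0.002, 0.722, 0.692, 0.002]
contact_force: [0.2, -0.3, 0.1]
grip_width: 51.3
grasp_force: 0.0
dot [254.8 185.1] 141 [583.3  29.9  18. ]
  label 581.5 31.7 size 26.1 26.7 ang 87.5
dot [254.8 185.1] 141 [583.5  38.4  50. ]
  label 581.8 40.0 size 23.3 23.8 ang 87.5
lin [0.4678, -0.3909, 0.0775] turn [0.0044, 0.0006, -0.5201] from [580.8  38.6 169.4] t 12.9
```

```bash
python3 -m handwheel '{"linear":[[0.47,-0.39,0],[0.47,-0.39,0],[0.47,-0.39,0],[0.47,-0.39,0.02],[0.47,-0.39,0.05],[0.47,-0.39,0.08],[0.47,-0.39,0.08],[0.47,-0.39,0.08],[0.47,-0.39,0.08]],"turn":[[0,0,-0.52],[0,0,-0.52],[0,0,-0.52],[0,0,-0.52],[0,0,-0.52],[0,0,-0.52],[0,0,-0.52],[0,0,-0.52],[0,0,-0.52]]}' 0; python3 - <<'E'
from h import *
f=grab('wrist','w9'); blocks(f)
plan((395.5,280.5,130),21)
E
```

```text
time: 13.8
eef_pos: [395.5, 281.1, 127.1]
eef_rot: [0.0, 0.566, 0.824, -0.0]
contact_force: [0.4, -0.6, 0.3]
grip_width: 85.7
grasp_force: 0.0
dot [254.5 189. ] 155 [397.  280.4  18. ]
  label 394.7 281.0 size 23.7 22.4 ang 21.0
lin [-0.0005, -0.001, -0.005] turn [0.0002, 0.0004, -0.001] from [395.9 280.9 127.5] t 13.85
```

Yellow block unmoved and right under the tool; down 120 mm.

```bash
python3 -m handwheel '{"linear":[[0,-0.001,0.08],[0,-0.001,0.16],[0,-0.001,0.22],[0,-0.001,0.24],[0,-0.001,0.24],[0,-0.001,0.24]],"turn":[[0,0,0],[0,0,0],[0,0,0],[0,0,0],[0,0,0],[0,0,0]]}' 0 40; python3 -m handwheel '{"linear":[[0,0,0],[0,0,0],[0,0,0],[0,0,0],[0,0,0],[0,0,0]],"turn":[[0,0,0],[0,0,0],[0,0,0],[0,0,0],[0,0,0],[0,0,0]]}' 1 40;  python3 -m handwheel '{"linear":[[0,0,-0.04],[0,0,-0.1],[0,0,-0.18],[0,0,-0.18]],"turn":[[0,0,0],[0,0,0],[0,0,0],[0,0,0]]}'; python3 - <<'E'
from h import *
f=grab('wrist','w10');blocks(f,z=100)
plan((644,98,100),-2.3)
E
```

```text
time: 14.45
eef_pos: [395.8, 281.5, 9.0]
eef_rot: [0.0, 0.567, 0.824, 0.001]
contact_force: [-0.3, 0.1, 0.4]
grip_width: 85.8
grasp_force: 0.0
time: 15.05
eef_pos: [395.0, 281.6, 8.0]
eef_rot: [0.0, 0.566, 0.824, 0.0]
contact_force: [-0.9, -0.9, 7.1]
grip_width: 32.5
grasp_force: 40.4
time: 15.45
eef_pos: [396.4, 282.6, 102.6]
eef_rot: [0.001, 0.566, 0.824, 0.003]
contact_force: [0.9, 0.4, -0.2]
grip_width: 32.6
grasp_force: 40.0
dot [258.6 251.3] 483 [402.8 275.8 100. ]
  label 400.3 276.1 size 26.1 25.5 ang 20.8
lin [-0.5217, 0.3317, 0.0008] turn [0.0053, -0.0022, 0.5178] from [395.7 282.1  99.9] t 15.5
```

```bash
python3 -m handwheel '{"linear":[[-0.52,0.33,-0.09],[-0.52,0.33,-0.09],[-0.52,0.33,-0.09],[-0.52,0.33,-0.09],[-0.52,0.33,-0.09],[-0.52,0.33,-0.09],[-0.52,0.33,-0.09],[-0.52,0.33,-0.09],[-0.52,0.33,-0.09]],"turn":[[0,0,0.52],[0,0,0.52],[0,0,0.52],[0,0,0.52],[0,0,0.52],[0,0,0.52],[0,0,0.52],[0,0,0.52],[0,0,0.52]]}'; python3 - <<'E'
from h import *
f=grab('wrist','w11');blocks(f,z=50)
cv2.imwrite('pics/w11b.png',cv2.convertScaleAbs(f['image'],alpha=1.7))
plan((644,98,43),-2.3)
E
```

```text
time: 16.4
eef_pos: [641.0, 98.2, 141.0]
eef_rot: [-0.001, 0.722, 0.692, -0.001]
contact_force: [-0.2, 0.5, 0.2]
grip_width: 32.7
grasp_force: 40.0
dot [258.7 251.2] 481 [643.3  42.4  50. ]
  label 639.7 44.5 size 41.1 41.9 ang 87.6
lin [-0.0009, 0.0067, 0.1968] turn [-0.0018, -0.0, -0.0014] from [640.8  98.6 141.4] t 16.45
```

View pics/w11b.png

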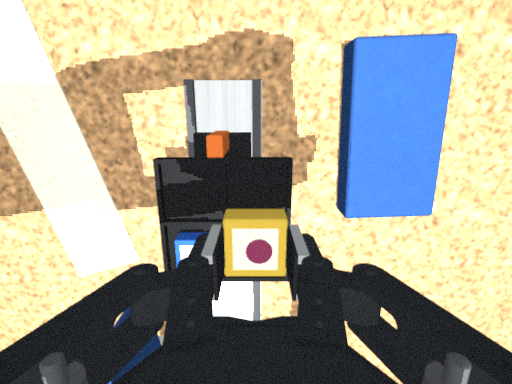

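Yellow is held at (255,243), blue sits in its bay at (190,250), and the target bay is free at upper right of the cross.

```bash
python3 -m handwheel '{"linear":[[-0.001,0.006,0.03],[-0.001,0.006,0.1],[-0.001,0.006,0.16],[-0.001,0.006,0.19],[-0.001,0.006,0.197],[-0.001,0.006,0.197],[-0.001,0.006,0.197]],"turn":[[0,0,0],[0,0,0],[0,0,0],[0,0,0],[0,0,0],[0,0,0],[0,0,0]]}';  python3 -m handwheel '{"linear":[[0,0,0],[0,0,0],[0,0,0],[0,0,-0.06],[0,0,-0.12],[0,0,-0.2],[0,0,-0.3],[0,0,-0.3],[0,0,-0.3]],"turn":[[0,0,0],[0,0,0],[0,0,0],[0,0,0],[0,0,0],[0,0,0],[0,0,0],[0,0,0],[0,0,0]]}' 0.4; python3 - <<'E'
from h import *
f=grab('wrist','w12'); blocks(f,z=50)
cv2.imwrite('pics/w12b.png',cv2.convertScaleAbs(f['image'],alpha=1.7))
plan((615.2,145,58),-2.3)
E
```

```text
time: 17.15
eef_pos: [645.5, 97.3, 45.4]
eef_rot: [0.001, 0.722, 0.692, 0.001]
contact_force: [0.2, -0.2, -0.2]
grip_width: 32.7
grasp_force: 40.0
time: 18.05
eef_pos: [645.3, 97.1, 195.3]
eef_rot: [0.001, 0.722, 0.692, 0.001]
contact_force: [-0.2, -1.2, -0.8]
grip_width: 51.5
grasp_force: 0.0
dot [256.6 180.5] 118 [648.8  95.8  50. ]
  label 646.6 96.9 size 23.0 22.6 ang 87.5
lin [0.0932, -0.0631, 0.2712] turn [0.0001, -0.0001, -0.0024] from [644.8  97.1 193.6] t 18.1
```

View pics/w12b.png

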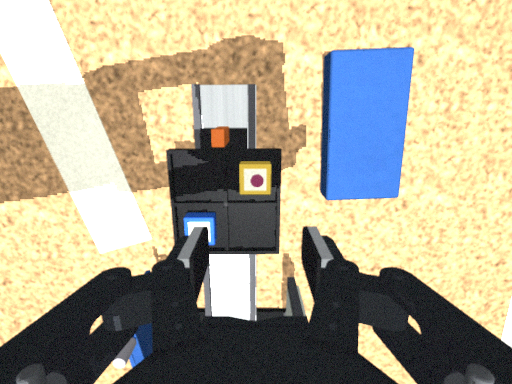

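Both blocks lie in separate bays: blue (200,230), yellow (255,178); tab at (220,137). Now to the tab.

```bash
python3 -m handwheel '{"linear":[[0.093,-0.064,0],[0.093,-0.064,0.03],[0.093,-0.064,0.1],[0.093,-0.064,0.18],[0.093,-0.064,0.24],[0.093,-0.064,0.27],[0.093,-0.064,0.27],[0.093,-0.064,0.27]],"turn":[[0,0,0],[0,0,0],[0,0,0],[0,0,0],[0,0,0],[0,0,0],[0,0,0],[0,0,0]]}' 0.5 50; python3 -m handwheel '{"linear":[[0,0,0],[0,0,0],[0,0,0],[0,0,0]],"turn":[[0,0,0],[0,0,0],[0,0,0],[0,0,0]]}' 1 50
```

```text
time: 18.9
eef_pos: [615.2, 144.9, 59.6]
eef_rot: [0.0, 0.722, 0.692, 0.0]
contact_force: [0.9, -0.1, 0.5]
grip_width: 42.7
grasp_force: 0.0
time: 19.3
eef_pos: [614.1, 145.2, 60.5]
eef_rot: [-0.001, 0.722, 0.692, -0.0]
contact_force: [-16.6, -0.2, 13.4]
grip_width: 10.9
grasp_force: 49.9
```

```bash
python3 -m handwheel '{"linear":[[-0.005,-0.002,-0.002],[-0.02,-0.003,-0.002],[-0.05,-0.003,-0.002],[-0.09,-0.003,-0.002],[-0.13,-0.003,-0.002],[-0.17,-0.003,-0.002],[-0.21,-0.003,-0.002],[-0.25,-0.003,-0.002],[-0.28,-0.003,-0.002],[-0.295,-0.003,-0.002],[-0.3,-0.003,-0.002],[-0.3,-0.003,-0.002]],"turn":[[0,0,0],[0,0,0],[0,0,0],[0,0,0],[0,0,0],[0,0,0],[0,0,0],[0,0,0],[0,0,0],[0,0,0],[0,0,0],[0,0,0]]}'; python3 - <<'E'
from h import *
f=grab('wrist','w13'); 
cv2.imwrite('pics/w13b.png',cv2.convertScaleAbs(f['image'],alpha=1.5))
E
```

```text
time: 20.5
eef_pos: [607.9, -5.5, 60.6]
eef_rot: [0.001, 0.722, 0.692, 0.001]
contact_force: [7.6, -1.2, -5.6]
grip_width: 10.8
grasp_force: 49.7
```

View pics/w13b.png

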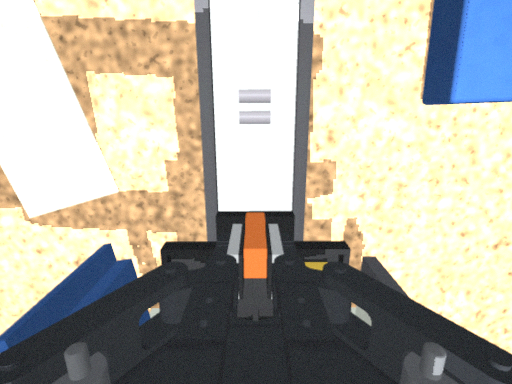

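Still held, tab (255,245), leaves open to both sides with clearance. On in.

```bash
python3 -m handwheel '{"linear":[[-0.005,0.001,0],[-0.02,0.001,0],[-0.05,0.001,0],[-0.09,0.001,0],[-0.13,0.001,0],[-0.17,0.001,0],[-0.2,0.001,0],[-0.22,0.001,0],[-0.235,0.001,0],[-0.24,0.001,0],[-0.24,0.001,0],[-0.24,0.001,0]],"turn":[[0,0,0],[0,0,0],[0,0,0],[0,0,0],[0,0,0],[0,0,0],[0,0,0],[0,0,0],[0,0,0],[0,0,0],[0,0,0],[0,0,0]]}'; for i in 1; do python3 -m handwheel '{"linear":[[-0.01,0,0],[-0.01,0,0],[-0.01,0,0]],"turn":[[0,0,0],[0,0,0],[0,0,0]]}' | grep -E "pos|t_force"; done
```

```text
time: 21.75
eef_pos: [603.2, -126.1, 60.6]
eef_rot: [0.001, 0.722, 0.692, 0.001]
contact_force: [8.1, -2.8, -0.7]
grip_width: 11.3
grasp_force: 50.3
eef_pos: [602.9, -131.5, 60.6]
contact_force: [8.3, -7.3, -2.5]
```

```bash
python3 -m handwheel '{"linear":[[-0.006,0,0],[-0.006,0,0],[-0.006,0,0]],"turn":[[0,0,0],[0,0,0],[0,0,0]]}' | grep -E "pos|t_force"; python3 -m handwheel '{"linear":[[-0.004,0,0],[-0.004,0,0],[-0.004,0,0]],"turn":[[0,0,0],[0,0,0],[0,0,0]]}' | grep -E "pos|t_force"
```

```text
eef_pos: [602.9, -133.9, 60.6]
contact_force: [8.6, -1.3, -0.8]
eef_pos: [602.8, -135.8, 60.6]
contact_force: [9.0, -0.1, -0.9]
```

```bash
python3 -m handwheel '{"linear":[[0.001,0,0],[0.001,0,0],[0.001,0,0],[0,0,-0.05],[0,0,-0.13],[0,0,-0.22],[0,0,-0.32],[0,0,-0.32]],"turn":[[0,0,0],[0,0,0],[0,0,0],[0,0,0],[0,0,0],[0,0,0],[0,0,0],[0,0,0]]}' 0.4;  python3 -m handwheel '{"linear":[[0.1,0,0],[0.16,0,0],[0.16,0,0],[0.16,0,0]],"turn":[[0,0,0],[0,0,0],[0,0,0],[0,0,0]]}' 0; python3 - <<'E'
from h import *
f=grab('wrist','w14'); 
cv2.imwrite('pics/w14b.png',cv2.convertScaleAbs(f['image'],alpha=1.5))
m=cv2.inRange(cv2.cvtColor(f['image'],cv2.COLOR_BGR2HSV),(3,120,80),(14,255,255))
n,l,st,c=cv2.connectedComponentsWithStats(m)
for i in range(1,n):
  if st[i,4]>40: print(c[i],st[i],onz(f,*c[i],86))
print(r.read_state()['eef_pos'])
E
```

```text
time: 23.45
eef_pos: [603.7, -135.4, 227.7]
eef_rot: [0.004, 0.722, 0.692, 0.002]
contact_force: [1.3, -0.4, 0.3]
grip_width: 51.1
grasp_force: 0.0
time: 23.85
eef_pos: [605.4, -54.6, 219.7]
eef_rot: [0.0, 0.721, 0.693, -0.0]
contact_force: [-0.4, -0.5, -0.8]
grip_width: 85.8
grasp_force: 0.0
[255.50591716 244.60946746] [250 228  12  32 338] [ 604.50756686 -125.18180813   86.        ]
[ 86.63425926 279.        ] [ 77 272  22  16 216] [ 411.39198629 -160.16806935   86.        ]
[605.37132586 -55.18146544 219.68919054]
```

View pics/w14b.png

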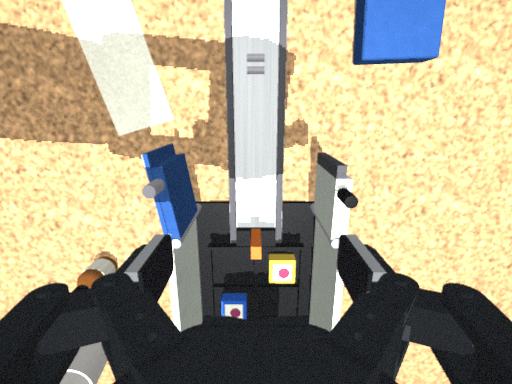

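View: tab at (256,244), yellow (282,268) and blue (234,308) in the tray inside the screen. Knobs: steel top about (151,188), black about (350,199); hinge pins (176,238) and (337,241).

```bash
cat >> h.py <<'E'
O=np.array([605.9,-108.5]); psi=np.radians(-2.3)
def loc(p):
    d=np.array(p[:2])-O; return np.array([np.cos(psi)*d[0]+np.sin(psi)*d[1],-np.sin(psi)*d[0]+np.cos(psi)*d[1]]).round(1)
def tcp(): return loc(r.read_state()['eef_pos'])
E
python3 - <<'E'
from h import *
f=grab('wrist')
print('tcp',tcp())
for n,p,z in(('hF',(176,238),115),('hR',(337,241),115),('kF',(151,188),140),('kR',(350,199),140),('tab',(256,253),86),('freeF',(155,150),115),('freeR',(331,155),115)): print(n,loc(onz(f,*p,z)))
im=f['image'][130:260,130:380]
cv2.imwrite('pics/w15.png',cv2.resize(cv2.convertScaleAbs(im,alpha=1.4),None,fx=3,fy=3,interpolation=cv2.INTER_CUBIC))
blocks(f,z=50)
E
```

```text
tcp [-2.6 52.9]
hF [-78.    4.7]
hR [78.6  1.1]
kF [-87.4  61.9]
kR [78.3 52. ]
tab [ -0.2 -27.5]
freeF [-89.9  90. ]
freeR [66.6 85.3]
dot [283.4 272.3] 70 [ 637.7 -184.3   50. ]
  label 636.0 -183.2 size 21.6 23.5 ang 87.6
dot [235.  312.4] 67 [ 572.3 -242.3   50. ]
  label 570.5 -240.0 size 22.1 22.7 ang 86.9
```

View pics/w15.png

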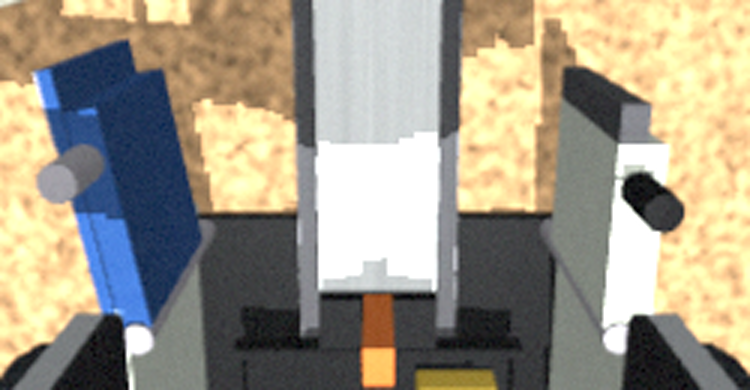

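The crop confirms both leaves open about 1.6–1.7 rad; black knob top (660,210), steel knob top (55,182) in crop pixels. I'll push the black knob round with shut fingers from its outer side.

```bash
python3 -m handwheel '{"linear":[[0,0.1,0],[0,0.2,0],[0,0.23,0],[0,0.23,0.06],[0,0.23,0.13],[0,0.23,0.18],[0,0.23,0.197],[0,0.23,0.197],[0,0.23,0.197]],"turn":[[0,0,0],[0,0,0],[0,0,0],[0,0,0],[0,0,0],[0,0,0],[0,0,0],[0,0,0],[0,0,0]]}' 1 40; python3 - <<'E'
from h import *
f=grab('wrist'); print(tcp())
cv2.imwrite('pics/w16.png',cv2.convertScaleAbs(f['image'],alpha=1.4))
E
```

```text
time: 24.85
eef_pos: [720.9, -60.2, 123.0]
eef_rot: [0.001, 0.722, 0.692, 0.001]
contact_force: [0.1, -0.5, 0.8]
grip_width: 0.4
grasp_force: 0.0
[113.1  53. ]
```

View pics/w16.png

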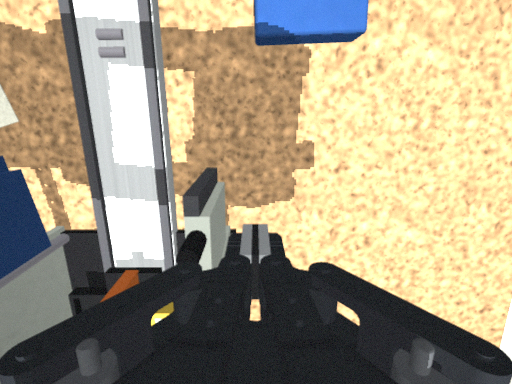

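```bash
cat > arc.py <<'E'
from h import *
import sys
def arc(side,th0,thA,thB,n,d,rad,hx,hy,cur):
    """rows (tool x=y_s, tool y=x_s turned by yaw so far) from th at call start"""
    sg=1 if side=='R' else -1
    def P(t): return np.array([sg*(hx-rad*np.cos(t)+d*np.sin(t)),hy+rad*np.sin(t)+d*np.cos(t)])
    s=r.read_state();q=s['eef_rot'];R0=R.from_quat([q[1],q[2],q[3],q[0]])
    yaw=lambda t:-2.3+sg*np.degrees(th0-t)
    c,sn=np.cos(psi),np.sin(psi)
    for t in np.linspace(thA,thB,n):
        p=P(t); w=O+[c*p[0]-sn*p[1],sn*p[0]+c*p[1]]
        l=R0.inv().apply(np.array([*w,s['eef_pos'][2]])-s['eef_pos'])/500
        a=np.radians(yaw(t)); M=np.array([[-np.sin(a),np.cos(a),0],[np.cos(a),np.sin(a),0],[0,0,-1]]).T
        tw=(R0.inv()*R.from_matrix(M)).as_rotvec()/(np.pi/4)
        print(round(t,2),l[:2].round(3).tolist(),'turn z',tw[2].round(3))
    print(tcp(),s['contact_force'].round(1))
E
python3 -c "
from arc import *
arc('R',1.57,1.57,0.8,8,20,50,78.2,1.5,0)"
```

```text
1.57 [-0.003, -0.03] turn z -0.003
1.46 [0.001, -0.041] turn z -0.143
1.35 [0.003, -0.053] turn z -0.283
1.24 [0.004, -0.064] turn z -0.423
1.13 [0.004, -0.076] turn z -0.563
1.02 [0.003, -0.088] turn z -0.703
0.91 [0.0, -0.1] turn z -0.843
0.8 [-0.004, -0.111] turn z -0.983
[113.1  53. ] [ 0.3 -0.3  0.5]
```

```bash
python3 -m handwheel '{"linear":[[-0.003,-0.015,0],[-0.003,-0.03,0],[0.001,-0.041,0],[0.003,-0.053,0],[0.004,-0.064,0],[0.004,-0.076,0],[0.003,-0.088,0],[0,-0.1,0],[-0.004,-0.111,0],[-0.004,-0.111,0]],"turn":[[0,0,0],[0,0,0],[0,0,-0.143],[0,0,-0.283],[0,0,-0.423],[0,0,-0.563],[0,0,-0.703],[0,0,-0.843],[0,0,-0.983],[0,0,-0.983]]}'; python3 -c "
from arc import *
arc('R',1.57,0.8,0,8,20,50,78.2,1.5,0)
f=grab('wrist'); cv2.imwrite('pics/w17.png',f['image'])"
```

```text
time: 25.9
eef_pos: [664.1, -59.4, 122.1]
eef_rot: [0.0, 0.407, 0.913, 0.0]
contact_force: [0.1, -0.1, -0.4]
grip_width: 0.3
grasp_force: 0.0
0.8 [-0.002, 0.002] turn z 0.003
0.69 [0.002, -0.01] turn z -0.143
0.57 [0.004, -0.022] turn z -0.288
0.46 [0.005, -0.034] turn z -0.434
0.34 [0.005, -0.046] turn z -0.579
0.23 [0.004, -0.058] turn z -0.725
0.11 [0.001, -0.07] turn z -0.87
0.0 [-0.004, -0.082] turn z -1.016
[56.2 51.4] [ 0.1 -0.1 -0.4]
```

```bash
python3 -m handwheel '{"linear":[[0.002,-0.01,0],[0.004,-0.022,0],[0.005,-0.034,0],[0.005,-0.046,0],[0.004,-0.058,0],[0.001,-0.07,0],[-0.003,-0.08,0],[-0.003,-0.08,0]],"turn":[[0,0,-0.143],[0,0,-0.288],[0,0,-0.434],[0,0,-0.579],[0,0,-0.725],[0,0,-0.87],[0,0,-1],[0,0,-1]]}'; python3 -m handwheel '{"linear":[[0,-0.004,0],[0,-0.004,0],[0,-0.004,0]],"turn":[[0,0,0],[0,0,0],[0,0,0]]}'; python3 -c "
from h import *
print(tcp())"
```

```text
time: 26.75
eef_pos: [635.8, -87.5, 121.5]
eef_rot: [0.0, 0.029, 1.0, -0.0]
contact_force: [-0.1, 0.3, -1.5]
grip_width: -0.0
grasp_force: 0.0
time: 27.05
eef_pos: [636.0, -88.9, 121.4]
eef_rot: [0.0, 0.029, 1.0, 0.0]
contact_force: [-0.1, 2.9, 1.4]
grip_width: 0.2
grasp_force: 1.3
[29.3 20.8]
```

```bash
python3 -m handwheel '{"linear":[[0,-0.004,0],[0,-0.004,0],[0,-0.004,0]],"turn":[[0,0,0],[0,0,0],[0,0,0]]}' | grep -E "pos|t_force"; python3 -m handwheel '{"linear":[[0,-0.004,0],[0,-0.004,0],[0,-0.004,0]],"turn":[[0,0,0],[0,0,0],[0,0,0]]}'| grep -E "pos|t_force"; python3 -c "
from h import *
print(tcp())"
```

```text
eef_pos: [635.9, -89.6, 121.4]
contact_force: [-1.5, 13.1, 1.6]
eef_pos: [635.9, -90.1, 121.4]
contact_force: [-0.4, 24.6, 3.5]
[29.2 19.6]
```

Firm stop reached: the rebated leaf is shut. Retreat and check with the top and side views numerically.

```bash
python3 -m handwheel '{"linear":[[0,0.04,0],[0,0.08,-0.03],[0,0.1,-0.1],[0,0.12,-0.2],[0.1,0.12,-0.2],[0.2,0.12,-0.2],[0.27,0.12,-0.2],[0.27,0.12,-0.2],[0.27,0.12,-0.2]],"turn":[[0,0,0],[0,0,0],[0,0,0.1],[0,0,0.3],[0,0,0.5],[0,0,0.7],[0,0,0.9],[0,0,1],[0,0,1]]}'; python3 - <<'E'
from h import *
c,s=np.cos(psi),np.sin(psi)
W=lambda x,y,z:[O[0]+c*x-s*y,O[1]+s*x+c*y,z]
for n in('top','side'):
    f=grab(n); im=f['image']
    # brightness along the doorway at top edge of the leaf (z=115, y=-7), and at where leaf stood open
    for y in(-7,): print(n,[(x,im[tuple(np.round(proj(f,W(x,y,115))[::-1]).astype(int))].tolist()) for x in range(-70,80,14)])
    print(' open side',[im[tuple(np.round(proj(f,W(85,y,110))[::-1]).astype(int))].tolist() for y in(20,40,60)])
plan([*W(-125,62,220)],-2.3)
E
```

```text
time: 28.55
eef_pos: [503.8, -25.9, 222.0]
eef_rot: [0.001, 0.409, 0.912, 0.0]
contact_force: [0.2, 0.4, 0.1]
grip_width: -0.1
grasp_force: 0.0
top [(-70, [83, 84, 58]), (-56, [81, 81, 55]), (-42, [82, 83, 56]), (-28, [78, 79, 52]), (-14, [79, 76, 52]), (0, [69, 68, 43]), (14, [60, 61, 33]), (28, [57, 56, 33]), (42, [50, 49, 29]), (56, [86, 96, 96]), (70, [94, 101, 104])]
 open side [[69, 101, 134], [72, 107, 142], [69, 105, 136]]
side [(-70, [20, 17, 25]), (-56, [20, 12, 13]), (-42, [15, 21, 19]), (-28, [23, 25, 25]), (-14, [29, 30, 21]), (0, [23, 135, 158]), (14, [108, 149, 165]), (28, [29, 26, 26]), (42, [55, 61, 61]), (56, [77, 81, 80]), (70, [89, 95, 94])]
 open side [[69, 102, 131], [76, 118, 153], [76, 115, 151]]
lin [0.0049, -0.0523, 0.0028] turn [0.0003, 0.0004, 0.9842] from [504.5 -25.9 221.4] t 28.65
```

```bash
python3 -m handwheel '{"linear":[[0.005,-0.05,0],[0.005,-0.05,0],[0.005,-0.05,0],[0.005,-0.05,0],[0.005,-0.05,0],[0.005,-0.05,0],[0.005,-0.05,0]],"turn":[[0,0,0.984],[0,0,0.984],[0,0,0.984],[0,0,0.984],[0,0,0.984],[0,0,0.984],[0,0,0.984]]}'; python3 - <<'E'
from h import *
c,s=np.cos(psi),np.sin(psi)
W=lambda x,y,z:[O[0]+c*x-s*y,O[1]+s*x+c*y,z]
f=grab('wrist','w18'); im=f['image']; print('tcp',tcp())
for n in('side','wrist'):
    f=grab(n,n+'18'); im=f['image']
    for y in(2,8,-12): print(n,y,[(x,im[tuple(np.clip(np.round(proj(f,W(x,y,115))[::-1]).astype(int),0,383))].max()) for x in range(0,84,7)])
    g=cv2.cvtColor(im,cv2.COLOR_BGR2HSV)
    hF=proj(f,W(-87,62,140)); print(n,'steel knob px expected',np.round(hF,1), im[tuple(np.round(hF[::-1]).astype(int))])
E
```

```text
time: 29.35
eef_pos: [484.2, -40.7, 221.0]
eef_rot: [-0.0, 0.72, 0.693, -0.0]
contact_force: [0.0, 0.7, -0.7]
grip_width: -0.2
grasp_force: 0.0
tcp [-124.4   62.9]
side 2 [(0, np.uint8(81)), (7, np.uint8(81)), (14, np.uint8(172)), (21, np.uint8(88)), (28, np.uint8(76)), (35, np.uint8(161)), (42, np.uint8(174)), (49, np.uint8(174)), (56, np.uint8(162)), (63, np.uint8(174)), (70, np.uint8(152)), (77, np.uint8(138))]
side 8 [(0, np.uint8(55)), (7, np.uint8(91)), (14, np.uint8(168)), (21, np.uint8(101)), (28, np.uint8(99)), (35, np.uint8(170)), (42, np.uint8(155)), (49, np.uint8(177)), (56, np.uint8(171)), (63, np.uint8(162)), (70, np.uint8(125)), (77, np.uint8(118))]
side -12 [(0, np.uint8(125)), (7, np.uint8(62)), (14, np.uint8(108)), (21, np.uint8(94)), (28, np.uint8(23)), (35, np.uint8(19)), (42, np.uint8(20)), (49, np.uint8(75)), (56, np.uint8(72)), (63, np.uint8(72)), (70, np.uint8(72)), (77, np.uint8(161))]
side steel knob px expected [278.5 173.7] [91 68 62]
wrist 2 [(0, np.uint8(39)), (7, np.uint8(96)), (14, np.uint8(96)), (21, np.uint8(96)), (28, np.uint8(96)), (35, np.uint8(96)), (42, np.uint8(96)), (49, np.uint8(96)), (56, np.uint8(96)), (63, np.uint8(96)), (70, np.uint8(96)), (77, np.uint8(96))]
wrist 8 [(0, np.uint8(45)), (7, np.uint8(41)), (14, np.uint8(41)), (21, np.uint8(41)), (28, np.uint8(41)), (35, np.uint8(41)), (42, np.uint8(41)), (49, np.uint8(41)), (56, np.uint8(41)), (63, np.uint8(41)), (70, np.uint8(41)), (77, np.uint8(41))]
wrist -12 [(0, np.uint8(102)), (7, np.uint8(104)), (14, np.uint8(106)), (21, np.uint8(106)), (28, np.uint8(106)), (35, np.uint8(106)), (42, np.uint8(106)), (49, np.uint8(106)), (56, np.uint8(106)), (63, np.uint8(106)), (70, np.uint8(106)), (77, np.uint8(106))]
wrist steel knob px expected [297.8 198.5] [116 112 112]
```

The side view reads bright white leaf across x = 35–77 mm with the knob dark at 21–28 mm: the rebated leaf is shut. Now the flanged one.

```bash
python3 -m handwheel '{"linear":[[0,0,0.06],[0,0,0.13],[0,0,0.18],[0,0,0.2],[0,0,0.2]],"turn":[[0,0,0],[0,0,0],[0,0,0],[0,0,0],[0,0,0]]}' 1; python3 -c "
from arc import *
arc('F',1.57,1.72,0.85,9,20,60,78.2,1.5,0)"
```

```text
time: 30.0
eef_pos: [483.5, -40.5, 120.5]
eef_rot: [-0.001, 0.722, 0.692, -0.001]
contact_force: [0.8, -0.8, -0.3]
grip_width: -0.1
grasp_force: 0.0
1.72 [-0.01, 0.036] turn z -0.193
1.61 [-0.005, 0.049] turn z -0.054
1.5 [-0.0, 0.062] turn z 0.084
1.39 [0.002, 0.075] turn z 0.223
1.28 [0.004, 0.089] turn z 0.361
1.18 [0.003, 0.103] turn z 0.5
1.07 [0.002, 0.116] turn z 0.638
0.96 [-0.002, 0.13] turn z 0.777
0.85 [-0.006, 0.143] turn z 0.915
[-125.   63.] [ 0.8 -0.8 -0.3]
```

```bash
python3 -m handwheel '{"linear":[[-0.01,0.015,0],[-0.01,0.036,0],[-0.005,0.049,0],[0,0.062,0],[0.002,0.075,0],[0.004,0.089,0],[0.003,0.103,0],[0.002,0.116,0],[-0.002,0.13,0],[-0.006,0.143,0],[-0.006,0.143,0]],"turn":[[0,0,-0.19],[0,0,-0.19],[0,0,-0.054],[0,0,0.084],[0,0,0.223],[0,0,0.361],[0,0,0.5],[0,0,0.638],[0,0,0.777],[0,0,0.915],[0,0,0.915]]}'; python3 -c "
from arc import *
arc('F',1.57,0.85,0,9,20,60,78.2,1.5,0)"
```

```text
time: 31.1
eef_pos: [556.4, -46.7, 122.3]
eef_rot: [0.0, 0.92, 0.391, 0.001]
contact_force: [-0.8, 0.2, -0.3]
grip_width: 0.1
grasp_force: 0.0
0.85 [-0.002, -0.003] turn z -0.009
0.74 [0.001, 0.01] turn z 0.127
0.64 [0.004, 0.024] turn z 0.262
0.53 [0.005, 0.037] turn z 0.397
0.42 [0.004, 0.05] turn z 0.533
0.32 [0.002, 0.064] turn z 0.668
0.21 [-0.002, 0.077] turn z 0.803
0.11 [-0.006, 0.089] turn z 0.938
0.0 [-0.012, 0.101] turn z 1.074
[-51.9  59.7] [-0.8  0.2 -0.3]
```

```bash
python3 -m handwheel '{"linear":[[0.001,0.01,0],[0.004,0.024,0],[0.005,0.037,0],[0.004,0.05,0],[0.002,0.064,0],[-0.002,0.077,0],[-0.006,0.089,0],[-0.011,0.099,0],[-0.011,0.099,0]],"turn":[[0,0,0.127],[0,0,0.262],[0,0,0.397],[0,0,0.533],[0,0,0.668],[0,0,0.803],[0,0,0.938],[0,0,1],[0,0,1]]}'; python3 -m handwheel '{"linear":[[0,0.004,0],[0,0.004,0],[0,0.004,0]],"turn":[[0,0,0],[0,0,0],[0,0,0]]}'| grep -E "pos|t_force";python3 -m handwheel '{"linear":[[0,0.004,0],[0,0.004,0],[0,0.004,0]],"turn":[[0,0,0],[0,0,0],[0,0,0]]}'| grep -E "pos|t_force"; python3 -c "
from h import *
print(tcp())"
```

```text
time: 32.0
eef_pos: [587.7, -85.0, 121.9]
eef_rot: [0.0, 1.0, 0.012, 0.0]
contact_force: [0.6, 0.6, -0.5]
grip_width: 0.1
grasp_force: 0.0
eef_pos: [587.3, -86.7, 121.5]
contact_force: [0.2, -0.7, 0.3]
eef_pos: [587.3, -87.4, 121.4]
contact_force: [-0.3, 11.6, 1.8]
[-19.4  20.3]
```

```bash
python3 -m handwheel '{"linear":[[0,0.004,0],[0,0.004,0],[0,0.004,0],[0,-0.04,0],[0,-0.1,0],[0,-0.14,-0.1],[0,-0.2,-0.2],[0,-0.28,-0.2],[0,-0.28,-0.2],[0,-0.28,-0.2]],"turn":[[0,0,0],[0,0,0],[0,0,0],[0,0,0],[0,0,0],[0,0,0],[0,0,0],[0,0,0],[0,0,0],[0,0,0]]}'; python3 - <<'E'
from h import *
c,s=np.cos(psi),np.sin(psi)
W=lambda x,y,z:[O[0]+c*x-s*y,O[1]+s*x+c*y,z]
for n in('side','top'):
    f=grab(n,n+'20'); im=f['image']
    for y,z in((2,105),(-6,115),(-20,115)): print(n,y,[(x,im[tuple(np.round(proj(f,W(x,y,z))[::-1]).astype(int))].tolist()) for x in range(-77,84,11)])
E
```

```text
time: 33.6
eef_pos: [583.9, 52.0, 221.4]
eef_rot: [0.0, 1.0, 0.013, 0.0]
contact_force: [0.1, -1.0, -0.6]
grip_width: 0.2
grasp_force: 0.0
side 2 [(-77, [75, 48, 28]), (-66, [89, 58, 32]), (-55, [103, 61, 31]), (-44, [89, 53, 30]), (-33, [102, 59, 24]), (-22, [66, 44, 25]), (-11, [56, 57, 55]), (0, [37, 29, 32]), (11, [36, 40, 38]), (22, [105, 113, 110]), (33, [144, 158, 154]), (44, [115, 123, 123]), (55, [131, 147, 146]), (66, [112, 123, 120]), (77, [99, 106, 106])]
side -6 [(-77, [76, 68, 69]), (-66, [35, 25, 13]), (-55, [59, 35, 26]), (-44, [37, 20, 19]), (-33, [60, 40, 22]), (-22, [80, 78, 80]), (-11, [43, 40, 37]), (0, [41, 40, 37]), (11, [44, 43, 46]), (22, [28, 27, 25]), (33, [73, 83, 79]), (44, [64, 68, 67]), (55, [109, 122, 117]), (66, [90, 101, 98]), (77, [133, 138, 138])]
side -20 [(-77, [11, 15, 10]), (-66, [37, 34, 36]), (-55, [91, 44, 19]), (-44, [87, 44, 14]), (-33, [88, 49, 31]), (-22, [89, 89, 93]), (-11, [72, 70, 73]), (0, [32, 28, 27]), (11, [49, 49, 46]), (22, [43, 35, 37]), (33, [30, 30, 26]), (44, [34, 36, 29]), (55, [71, 78, 80]), (66, [70, 79, 78]), (77, [136,
[... 297 characters left out ...]
 178]), (66, [163, 179, 175]), (77, [136, 139, 143])]
top -6 [(-77, [96, 94, 94]), (-66, [45, 29, 26]), (-55, [61, 46, 42]), (-44, [141, 137, 135]), (-33, [155, 144, 141]), (-22, [101, 88, 84]), (-11, [171, 170, 170]), (0, [142, 145, 146]), (11, [66, 68, 70]), (22, [77, 79, 79]), (33, [28, 26, 33]), (44, [59, 68, 65]), (55, [89, 98, 95]), (66, [94, 102, 100]), (77, [97, 101, 102])]
top -20 [(-77, [33, 34, 38]), (-66, [34, 34, 36]), (-55, [52, 54, 54]), (-44, [55, 55, 57]), (-33, [35, 34, 35]), (-22, [22, 33, 50]), (-11, [36, 82, 155]), (0, [32, 42, 65]), (11, [46, 42, 44]), (22, [29, 26, 30]), (33, [33, 30, 33]), (44, [23, 21, 28]), (55, [51, 57, 55]), (66, [65, 70, 69]), (77, [91, 99, 97])]
```

```bash
python3 -c "
from station import r
print(r.hand_in())"
```

```text
the job is handed in; nothing more can be done
None
```

Handed in at about 34 s. The carrier clicked home under the microscope with the only two blocks present (blue and yellow) flat in separate bays. The white leaf was pushed shut to a firm stop first and the blue leaf last; no verdict was returned, and I viewed 18 pictures instead of the allowed 14.

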